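# Open the steam cooker gently and take out the egg basket

### The job

The breakfast eggs are done: press the red release button of the steam cooker while keeping a finger over the sprung lid, so that the lid cannot fly up, and steady it as it rises slowly until it stands fully open. Then lift the egg basket out by its black grip, keeping it upright, and set it down gently in the middle of the round cork trivet, leaving the lid standing open and the other things on the counter where they are.

Things in the scene. Friction and masses are not known exactly. Their poses are not given: they have to be found in the camera images.
- cooker: Round white steam cooker, 210 mm in diameter, pot rim 126 mm high; does not move. Origin: centre of its underside. Its x axis points from the front (black nose with the red button at x = -134 mm; nose to x = -152, y = +-33, cheeks 150 mm high) to the back (hinge at x = 113 mm, housing to x = 130). z up. Pot inside: radius 85 mm, floor 30 mm above the origin.
- hinge (a point): Midpoint of the lid's hinge axis: at x = +113 mm, y = 0, z = 130 mm in the cooker's frame. The hinge axis runs along the cooker's y axis.
- lid (a joint): Angle of the lid in rad: 0 shut and latched, 1.65 fully open at its stop, just past upright. White disc, 210 mm across, 23 mm thick, centred over the pot when shut, with a 10 mm front catch. A spring drives it up over its whole travel (about 1 N at the front edge) and keeps it open; free, it flies up at 6 rad/s in 0.4 s (over 4 rad/s, or 3 beyond 0.3 rad, is flying). It follows a finger kept on its top.
- lid_front (a point): Middle of the lid's front edge, at mid thickness: 218 mm from the hinge axis and 10 mm above it with the lid shut; moves with the lid. The lid's flat top lies 19 to 21 mm above the hinge axis (149 to 151 mm above the counter when shut). A black steam vent, 16 mm in radius and 3 mm proud, sits on the top 60 mm from the hinge axis.
- release_button (a joint): How far the red release button is pressed, in m: 0 out, 0.006 fully down. It moves straight down against a spring (1.4 N at first, 4.7 N fully down) and comes back up when let go. The latch frees the lid at about 0.004 and cannot catch it again once the lid's front edge has risen 5 mm.
- button_top (a point): Centre of the top of the red button (28 mm along the cooker's x, 46 mm along y), 158 mm above the counter when out, 152 mm fully pressed: always 2 mm or more higher than the lid's top behind it, so one finger can press it while the other stands just over the lid. Moves with the button.
- basket: Round perforated steel basket with six boiled eggs seated in it, 140 mm in diameter at the rim (120 mm at the base), 45 mm high, with a fixed wire bail over it; about 0.5 kg with the eggs. Origin: centre of its underside; z up. It stands on the floor of the pot, under the lid at first. The bail runs along the basket's y axis; the eggs reach 54 mm high.
- basket_grip (a point): Centre of the black grip on top of the bail, 81 mm above the basket's underside: a block 14 mm wide (basket x), 64 mm long (basket y) and 14 mm high, to be pinched across its width from above. In the cooker it lies 15 mm below the rim of the pot.
- trivet: Round cork trivet, 180 mm in diameter and 10 mm thick, with a dark ring; fixed to the counter. Origin: centre of its underside.
- syrup: Amber syrup bottle, 52 mm in diameter and 165 mm tall, standing between the cooker and the trivet; not to be disturbed. Origin: centre of its underside.
- mill: Dark wooden pepper mill, 50 mm in diameter and 147 mm tall, standing in front; not to be disturbed. Origin: centre of its underside.
- jar: Glass jar with a red cap, 84 mm in diameter and 110 mm tall, at one side; not to be disturbed. Origin: centre of its underside.
- mug: White mug, 82 mm in diameter (handle 30 mm more) and 92 mm tall, at one side; not to be disturbed. Origin: centre of its underside.
Mind the look-alikes: they are no part of the job. Of the things like the trivet, leave any that is purple; of the rest the smaller one is meant.

How it is judged:
On the way, in this order (a step that is already met when the one before it is completed fails the run):
1. the release button is pressed far enough to free the lid (value of joint release_button above 0.0035 m).
2. the lid has come up part of the way, steadied (slower than 1.5 rad/s for 0.2 s) (value of joint lid above 0.3 rad and velocity of joint lid below 1.5 rad/s), for 0.2 s.
3. the lid stands fully open (value of joint lid above 1.55 rad), for 0.2 s.
4. the basket is lifted clear of the pot (z of basket in the frame of cooker above 0.13 m), for 0.1 s.
At the end, for the whole second after the job is handed in: The lid stands fully open (over 1.55 rad); the basket, let go, stands upright (within 0.1 rad) and at rest on the trivet with its centre within 30 mm of the trivet's centre, so that its whole base is on the cork; syrup bottle, mill, jar and mug stand upright within 30 mm of where they stood (value of joint lid above 1.55 rad and horizontal distance between basket and trivet below 0.03 m and z of basket in the frame of trivet between 0.006 and 0.014 m and angle between basket's own z axis and vertical below 0.1 rad and linear speed of basket below 0.03 m/s and distance of each of syrup, mill, jar, mug from where it was at the start of the episode below 0.03 m and angle between each of syrup, mill, jar, mug's own z axis and vertical below 0.2 rad); the robot touches nothing.
It fails at once if the lid flies up (swings open faster than 4 rad/s, or faster than 3 rad/s beyond 0.3 rad) (velocity of joint lid above 4 rad/s or (value of joint lid above 0.3 rad and velocity of joint lid above 3 rad/s)).
It fails at once if the basket is tipped by more than 0.5 rad (angle between basket's own z axis and vertical above 0.5 rad).
It fails at once if the basket is dropped onto the trivet (faster than 0.5 m/s just above it) (horizontal distance between basket and trivet below 0.1 m and z of basket in the frame of trivet below 0.03 m and linear speed of basket above 0.5 m/s).
It fails at once if the syrup bottle is knocked over or shoved away (distance of syrup from where it was at the start of the episode above 0.05 m or angle between syrup's own z axis and vertical above 0.5 rad).
It fails at once if the pepper mill is knocked over or shoved away (distance of mill from where it was at the start of the episode above 0.05 m or angle between mill's own z axis and vertical above 0.5 rad).
It also fails if it takes over 61 s, if anything falls off the work surface, if the arm or the gripper's body presses on something with over 40 N, if the wrist force passes 120 N, or if a joint passes its speed limit or range.

### The arm

A 7-joint arm with a two-finger parallel gripper is mounted at the origin on the work surface. World frame = base frame: x ahead of the robot, y to its left, z up, the work surface at z = 0. Lengths are in m, angles in rad, forces in N, time in s.
With the tool pointing down it reaches from about 0.425 to 0.925 m from the base axis. Payload 6.8 kg.
Tool frame: the origin (TCP) lies midway between the tips of the shut fingers; the grasp point (between the pads) lies 19 mm behind it; z points along the fingers, y is the line along which they close (so a half turn about z gives the same grasp; the last joint's range is limited). The gripper opens to 85 mm and grips with 20 to 120 N. Pads are 22 mm wide; open, the fingers measure 114 mm over their backs; the gripper's body (76 mm by 85 mm) begins 54 mm behind the grasp point. The pads swing forward as they close: fully open they stand 13 mm farther back than shut.
Start: joints at [-0.108, 0.477, 0.022, 1.555, -0.011, 1.109, -0.083], TCP at [0.675, 0, 0.231] pointing down, gripper open.
Joint ranges: [-2.96, 2.96], [-0.34, 2.1], [-1.41, 1.46], [0.24, 2.44], [-1.37, 4.51], [0.17, 1.92], [-2.96, 2.96]. Speed limits (rad/s): [2.39, 2.39, 3.14, 3.14, 3.14, 3.14, 3.14].

### API

Orientations are given as a rotation vector (axis times angle).
In Python, from bench import get_obs, grab_frame, camera_params, r gives the robot as it stands.
- The arm moves only by the shell command python3 -m jog 'ROWS' [FORCE]. ROWS is JSON, a list of rows, each an object of numbers: "rx", "ry", "rz": the turn, a rotation vector about the world's x, y, z scaled (see below); "x", "y", "z": the shift along the world's x, y, z scaled (see below); "jaw": the opening, from -1 (shut) to 1 (fully open). In form: [{"rx": .., "ry": .., "rz": .., "x": .., "y": .., "z": .., "jaw": ..}, ...]. A call has 1 to 8 rows; each row shifts and turns the commanded pose from where the row before left it; what a row does not reach is not made up. The controller multiplies each number of a shift by 60 mm and each number of a turn by 10 degrees. A row lasts 1/8 s, in which the tool goes at most 62.5 mm and 10.7 degrees, less where a joint would pass 70% of its speed; a pose out of reach is approached as far as the arm can. A call with a number of a shift or a turn outside -1 to 1 is refused whole. A call with a gripper value outside its range is refused whole. The fingers move at their own pace and stop on an object; FORCE is the grip in N (left out, the last holds). Time passes only in rows, so rows that do not move let the fingers close. It gives the time, the measured TCP pose, the force, the opening and the grip force at its end, in the units of the state.
- get_obs(): the state, without advancing time (a new reading comes with each control period).
- grab_frame(name): name is "scene" or "side" or "wrist"; returns the picture (384x512x3 uint8, red, green, blue); there is no depth.
- camera_params(name): a dict with "fx", "fy", "cx", "cy" (pixels), "R" (3x3) and "t" (3): a world point X has camera coordinates R X + t. Camera axes: x right, y down, z forward; pixel columns grow to the right and rows downward; lengths in m; the calibration is good to about 2 mm. A picture is of the moment at which its call begins: read the wrist's pose just before it. camera_params takes no time and is no camera call; for the wrist camera it gives the pose at the moment of the call.
- r.hand_in(): hands the job in; it is judged then, once.
The state is a dict: "clock": time; "joints": joint angles; "qvel": joint speeds; "tau": joint torques, N m; "tcp_pos": TCP position; "orientation": TCP orientation; "contact_force": force on the tool from outside, world axes, zero at the start; "moment": the same for the moment, N m; "grip_width": finger opening in m; "gripper_force": force on a finger pad.
Only numpy, scipy, OpenCV 4.12 (cv2) and the standard library are available. Lean on these libraries where they do the work, as an engineer would, in place of code of your own. Each camera call takes 0.05 s, during which the arm holds its last target. There are 200 camera calls.

## Working session

There is one attempt and no reset: what is moved stays moved. The work goes in short steps, Python scripts to look and compute and a shell command to move; the robot and the scene stay as the last step left them, time stands still between calls to the robot, and variables do not carry over. Pictures are saved under pics/ and viewed, at most 13 in all, crops included, and the job is handed in when it is done.

```bash
mkdir -p pics; ls
python3 - <<'E'
from bench import *
import cv2
for n in ("scene","side"):
    im=grab_frame(n); cv2.imwrite(f"pics/{n}0.png",im[:,:,::-1]); 
    p=camera_params(n); print(n,p)
print(get_obs())
E
```

```text
pics
scene {'fx': 347.78083176760094, 'fy': 347.78083176760094, 'cx': 254.71079802915185, 'cy': 191.19758969702409, 'R': array([[-0.75798374,  0.65223714,  0.00688221],
       [ 0.56393121,  0.66059009, -0.49558281],
       [-0.32778384, -0.37176262, -0.86853343]]), 't': array([ 0.44083767, -0.28435027,  1.20139166])}
side {'fx': 376.71366521118324, 'fy': 376.71366521118324, 'cx': 259.2203149985994, 'cy': 193.54627593878783, 'R': array([[-0.9944334 , -0.10300391,  0.0221904 ],
       [-0.08239232,  0.62888752, -0.77311836],
       [ 0.06567895, -0.77064303, -0.63387348]]), 't': array([0.57667635, 0.14327335, 1.07624671])}
{'clock': 0.1, 'joints': array([-0.1080807 ,  0.47775219,  0.02231868,  1.55633216, -0.01152432,
        1.10927422, -0.08313411]), 'qvel': array([-0.00048289, -0.00010877,  0.00017679, -0.00313653, -0.00177854,
        0.00182267, -0.00016478]), 'tau': array([ 5.69385389e-03, -5.97765398e+01,  1.61440808e+00, -2.81952703e+01,
        1.29656185e-02,  5.02699884e-03, -1.13572563e-05]), 'tcp_pos': array([ 6.74480835e-01, -6.76273531e-07,  2.30407770e-01]), 'orientation': array([-2.22069168e+00, -2.22064122e+00,  1.91364245e-03]), 'contact_force': array([ 0.45155386,  0.33577175, -0.78067491]), 'moment': array([0.03962952, 0.01253361, 0.01311706]), 'gripper_force': 0.0, 'grip_width': 0.08561828386037608}
```

View pics/scene0.png

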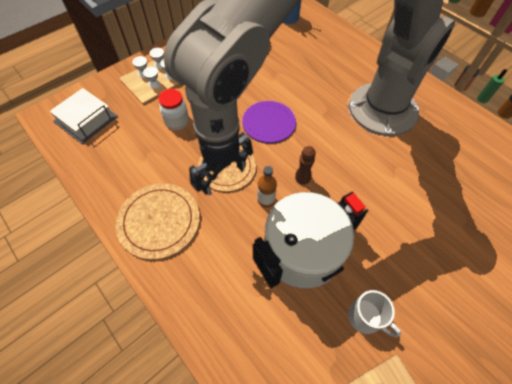

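View pics/side0.png

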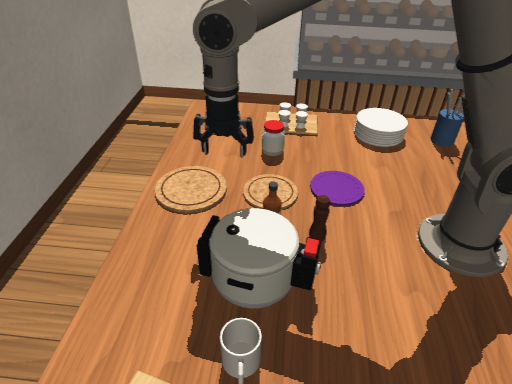

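The scene view shows the cooker (310,238) with its red button (355,203) and hinge (267,262). It also shows the syrup (267,187), mill (305,165), mug (374,314) and jar (173,108). There are three trivet candidates: the large cork one (158,220), the small cork one (230,172) and the purple one (269,122). I choose the small cork one, which is at (270,192) in the side view. Next I'll take a close crop of both.

```bash
cat > h.py <<'E'
import numpy as np, cv2
from bench import *
def ray(n,u,v,z,p=None):
    p=p or camera_params(n); d=p["R"].T@np.array([(u-p["cx"])/p["fx"],(v-p["cy"])/p["fy"],1]); o=-p["R"].T@p["t"]
    return o+d*(z-o[2])/d[2]
def proj(n,X,p=None):
    p=p or camera_params(n); c=p["R"]@np.asarray(X)+p["t"]; return np.array([p["fx"]*c[0]/c[2]+p["cx"],p["fy"]*c[1]/c[2]+p["cy"]])
E
python3 - <<'E'
import cv2,numpy as np
a=cv2.imread("pics/scene0.png")[130:300,190:400]; b=cv2.imread("pics/side0.png")[165:325,185:335]
a=cv2.resize(a,None,fx=2.2,fy=2.2*1,interpolation=cv2.INTER_CUBIC); b=cv2.resize(b,None,fx=2.2,fy=2.2,interpolation=cv2.INTER_CUBIC)
h=max(a.shape[0],b.shape[0]); o=np.zeros((h,a.shape[1]+b.shape[1],3),np.uint8); o[:a.shape[0],:a.shape[1]]=a; o[:b.shape[0],a.shape[1]:]=b
print(o.shape,a.shape); cv2.imwrite("pics/crop0.png",o)
E
```

```text
(374, 792, 3) (374, 462, 3)
```

View pics/crop0.png

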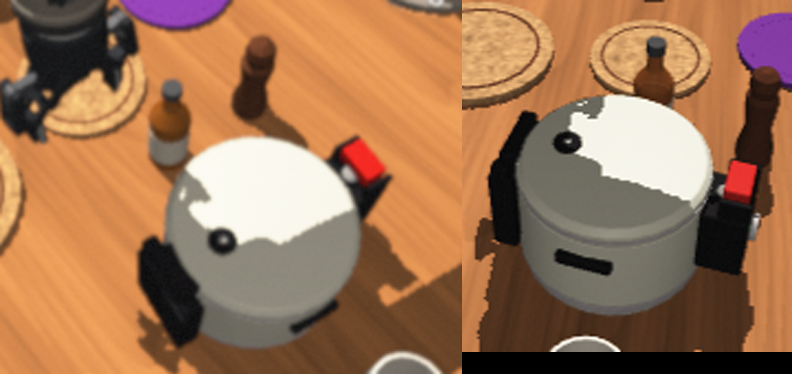

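Run:
```python
from h import *
C=lambda u,v:(190+u/2.2,130+v/2.2); S=lambda u,v:(185+(u-462)/2.2,165+v/2.2)
print("button",ray("scene",*C(362,161),.158),ray("side",*S(742,180),.158))
print("vent",ray("scene",*C(223,240),.153),ray("side",*S(568,142),.153))
print("trivet",ray("side",*S(650,57),.01))
print("tri edges",ray("side",*S(590,57),.01),ray("side",*S(711,57),.01),ray("side",*S(650,20),.01),ray("side",*S(650,92),.01))
print("syrup top",ray("scene",*C(172,86),.165),ray("side",*S(656,41),.165))
print("mill top",ray("scene",*C(261,42),.147),ray("side",*S(766,72),.147))
print("mug",ray("scene",374,302,.092),ray("side",241,335,.092),"jar",ray("scene",171,98,.11),ray("side",274,127,.11))
b=ray("scene",*C(362,161),.158);v=ray("scene",*C(223,240),.153);print(np.linalg.norm((b-v)[:2]),"expect",.134+.053)
b=ray("side",*S(742,180),.158);v=ray("side",*S(568,142),.153);print(np.linalg.norm((b-v)[:2]),np.degrees(np.arctan2(*(v-b)[1::-1])))
```

```text
button [0.44696032 0.21119542 0.158     ] [0.44226972 0.21339704 0.158     ]
vent [0.62511968 0.17783099 0.153     ] [0.62647557 0.17670691 0.153     ]
trivet [ 0.5594845  -0.15588328  0.01      ]
tri edges [ 0.64746491 -0.14432187  0.01      ] [ 0.46957495 -0.1676982   0.01      ] [ 0.56687175 -0.24786544  0.01      ] [ 0.55320721 -0.07772174  0.01      ]
syrup top [0.54333973 0.00593277 0.165     ] [0.54569997 0.00451712 0.165     ]
mill top [0.40967136 0.02020036 0.147     ] [0.41140377 0.02428795 0.147     ]
mug [0.56649907 0.39615892 0.092     ] [0.57619706 0.40485806 0.092     ] jar [ 0.57088942 -0.40871631  0.11      ] [ 0.57022865 -0.3970849   0.11      ]
0.18125656063576118 expect 0.187
0.18782428867215506 -11.264752963624936
```

The button comes out at about (0.443, 0.213), the cooker centre at (0.574, 0.187) with yaw -11°, and the trivet at (0.559, -0.160). The button-to-vent distance agrees with the given 187 mm. I'll go above the button and lid with the fingers along the cooker's x axis.

```bash
python3 -m jog '[{"x":-0.52,"y":0.567,"rz":-0.19,"jaw":1},{"x":-0.52,"y":0.567,"rz":-0.19,"jaw":1},{"x":-0.52,"y":0.567,"rz":-0.18,"jaw":1},{"x":-0.52,"y":0.567,"rz":-0.18,"jaw":1},{"x":-0.52,"y":0.567,"rz":-0.18,"jaw":1},{"x":-0.52,"y":0.567,"rz":-0.18,"jaw":1},{"z":-0.5,"jaw":1},{"jaw":1}]'
python3 - <<'E'
from h import *
from scipy.spatial.transform import Rotation as Ro
a={}
for n in ("side","wrist","scene"):
    im=grab_frame(n)[:,:,::-1]; a[n]=im; cv2.imwrite(f"pics/{n}1.png",im)
o=get_obs(); print(o["clock"],o["tcp_pos"],Ro.from_rotvec(o["orientation"]).as_matrix().round(3).tolist(),camera_params("wrist"))
s=cv2.resize(a["side"][170:290,215:345],None,fx=3.2,fy=3.2,interpolation=cv2.INTER_CUBIC)
w=cv2.resize(a["wrist"],(384,288)); o=np.zeros((384,800,3),np.uint8); o[:384,:416]=s; o[:288,416:]=w; cv2.imwrite("pics/m1.png",o)
E
```

```text
0.25 [ 6.74749305e-01 -3.44505111e-06  2.30832197e-01] [[0.0, 1.0, -0.001], [1.0, -0.0, -0.0], [-0.0, -0.001, -1.0]] {'fx': 293.8007611690569, 'fy': 293.8007611690569, 'cx': 257.3864056655948, 'cy': 186.27744053552374, 'R': array([[ 9.99999488e-01,  2.51842931e-05, -1.01194766e-03],
       [ 2.86760635e-04, -9.65786219e-01,  2.59339346e-01],
       [-9.70793829e-04, -2.59339503e-01, -9.65785732e-01]]), 't': array([-0.67473932, -0.03450266,  0.37925718])}validation failed for argument at $[0]...
```

View pics/m1.png

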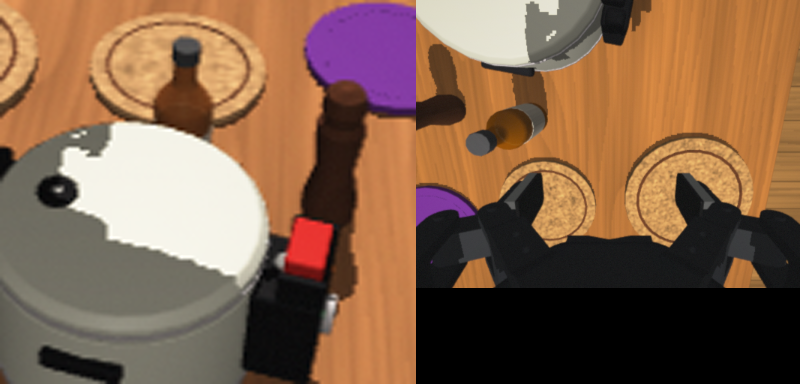

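The move was refused, probably because every row needs all its keys. The picture is still of the start pose: button top at crop (308,245), trivet centre at (178,68). I'll resend with complete rows.

```bash
python3 -m jog '[{"x":-0.52,"y":0.567,"z":0,"rx":0,"ry":0,"rz":-0.19,"jaw":1},{"x":-0.52,"y":0.567,"z":0,"rx":0,"ry":0,"rz":-0.19,"jaw":1},{"x":-0.52,"y":0.567,"z":0,"rx":0,"ry":0,"rz":-0.18,"jaw":1},{"x":-0.52,"y":0.567,"z":0,"rx":0,"ry":0,"rz":-0.18,"jaw":1},{"x":-0.52,"y":0.567,"z":0,"rx":0,"ry":0,"rz":-0.18,"jaw":1},{"x":-0.52,"y":0.567,"z":0,"rx":0,"ry":0,"rz":-0.18,"jaw":1},{"x":0,"y":0,"z":-0.5,"rx":0,"ry":0,"rz":0,"jaw":1},{"x":0,"y":0,"z":0,"rx":0,"ry":0,"rz":0,"jaw":1}]'
python3 - <<'E'
from h import *
from scipy.spatial.transform import Rotation as Ro
a={}
for n in ("side","wrist","scene"):
    im=grab_frame(n)[:,:,::-1]; a[n]=im; cv2.imwrite(f"pics/{n}2.png",im)
o=get_obs(); print(o["clock"],o["tcp_pos"],o["contact_force"],Ro.from_rotvec(o["orientation"]).as_matrix().round(3).tolist(),camera_params("wrist"))
s=cv2.resize(a["side"][140:300,200:350],None,fx=2.4,fy=2.4,interpolation=cv2.INTER_CUBIC)
w=cv2.resize(a["wrist"],(440,330)); o=np.zeros((384,800,3),np.uint8); o[:384,:360]=s; o[:330,360:]=w; cv2.imwrite("pics/m2.png",o)
E
```

```text
clock: 1.25
tcp_pos: [0.4862, 0.2036, 0.1998]
orientation: [-2.423, -1.999, 0.006]
contact_force: [0.3, -0.0, -0.5]
grip_width: 0.0852
gripper_force: 0.0
1.4 [0.48873516 0.2036805  0.20212624] [ 0.12772369  0.96333336 -0.31986785] [[0.192, 0.981, 0.001], [0.981, -0.192, 0.0], [0.0, 0.001, -1.0]] {'fx': 293.8007611690569, 'fy': 293.8007611690569, 'cx': 257.3864056655948, 'cy': 186.27744053552374, 'R': array([[ 9.81362117e-01, -1.92166381e-01,  6.90258214e-04],
       [-1.85789411e-01, -9.47865996e-01,  2.58906060e-01],
       [-4.90987682e-02, -2.54208842e-01, -9.65902260e-01]]), 't': array([-0.44091228,  0.25713757,  0.42667704])}
```

View pics/m2.png

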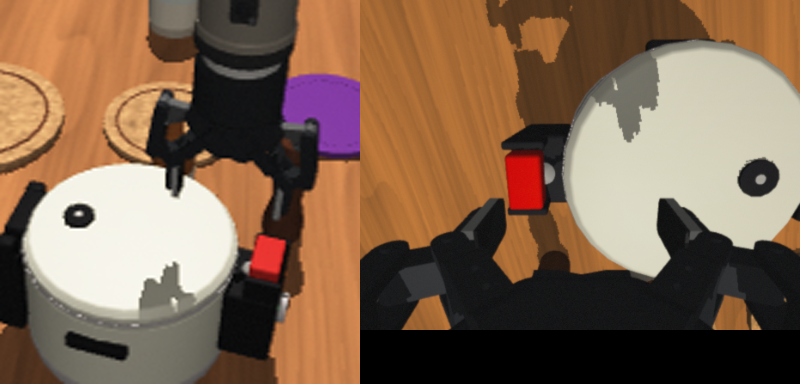

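Run:
```python
from h import *
k=512/440
W=lambda u,v:((u-360)*k,v*k)
b=ray("wrist",*W(526,181),.158);v=ray("wrist",*W(758,178),.153);d=v-b
e=d[:2]/np.linalg.norm(d[:2]);print(b,v,np.linalg.norm(d[:2]),np.degrees(np.arctan2(d[1],d[0])))
print("centre",b[:2]+.134*e,v[:2]-.053*e)
t=get_obs()["tcp_pos"]; print(t)
for s in(-.0425,.0425,-.057,.057):
    X=t+np.r_[s*e,.013]; p=proj("wrist",X); print(s,p/k+[360,0])
for s in((497,203),(665,203)): print(ray("wrist",*W(*s),t[2]+.013))
```

```text
[0.44592923 0.20964928 0.158     ] [0.62868104 0.17459882 0.153     ] 0.1860826658095831 -10.85707071890616
centre [0.57753065 0.18440909] [0.57662973 0.18458188]
[0.48873516 0.2036805  0.20212624]
-0.0425 [505.72853791 211.48386439]
0.0425 [655.68787379 210.9056419 ]
-0.057 [480.15323624 211.58247922]
0.057 [681.27517068 210.80698082]
[0.44358599 0.21767075 0.21512624]
[0.53617874 0.19950915 0.21512624]
```

The wrist view shows the button at (526,181), the vent at (758,178), and fingertips at about (497,203) and (665,203). That refines the cooker centre to (0.577, 0.1845). Next I'll shift slightly and descend to just above the button.

```bash
python3 -m jog '[{"x":0.03,"y":-0.04,"z":-0.3,"rx":0,"ry":0,"rz":0,"jaw":1},{"x":0,"y":0,"z":-0.3,"rx":0,"ry":0,"rz":0,"jaw":1},{"x":0,"y":0,"z":-0.2,"rx":0,"ry":0,"rz":0,"jaw":1},{"x":0,"y":0,"z":0,"rx":0,"ry":0,"rz":0,"jaw":1},{"x":0,"y":0,"z":0,"rx":0,"ry":0,"rz":0,"jaw":1}]'; python3 -m jog '[{"x":0,"y":0,"z":-0.04,"rx":0,"ry":0,"rz":0,"jaw":1},{"x":0,"y":0,"z":0,"rx":0,"ry":0,"rz":0,"jaw":1}]';python3 -m jog '[{"x":0,"y":0,"z":-0.04,"rx":0,"ry":0,"rz":0,"jaw":1},{"x":0,"y":0,"z":0,"rx":0,"ry":0,"rz":0,"jaw":1}]'
python3 - <<'E'
from h import *
a=[]
for n in ("side","wrist"):
    im=grab_frame(n)[:,:,::-1]; a.append(im)
print(get_obs()["tcp_pos"],get_obs()["contact_force"])
s=cv2.resize(a[0][140:300,200:350],None,fx=2.4,fy=2.4,interpolation=cv2.INTER_CUBIC)
w=cv2.resize(a[1],(440,330)); o=np.zeros((384,800,3),np.uint8); o[:384,:360]=s; o[:330,360:]=w; cv2.imwrite("pics/m3.png",o)
E
```

```text
clock: 2.02
tcp_pos: [0.4902, 0.2019, 0.1541]
orientation: [2.424, 1.998, 0.002]
contact_force: [0.3, 0.7, 0.1]
grip_width: 0.0852
gripper_force: 0.0
clock: 2.28
tcp_pos: [0.4897, 0.2018, 0.1511]
orientation: [2.424, 1.998, 0.001]
contact_force: [-0.7, -0.4, 0.8]
grip_width: 0.0855
gripper_force: 0.0
clock: 2.52
tcp_pos: [0.4895, 0.2017, 0.1483]
orientation: [-2.424, -1.998, 0.0]
contact_force: [-0.5, 0.5, 0.1]
grip_width: 0.0852
gripper_force: 0.0
[0.48956507 0.20173908 0.14847222] [-1.13203334  0.14406249  0.54464585]
```

View pics/m3.png

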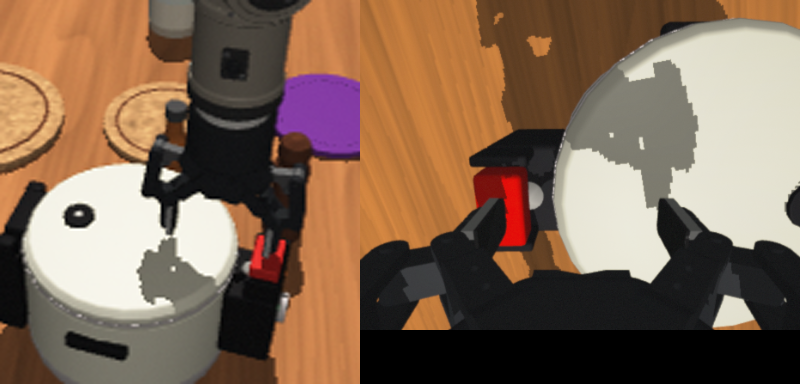

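One finger (495,205) is over the button (510,205) and the other (665,205) is just over the lid. I'll press in small steps.

```bash
for i in 1 2; do python3 -m jog '[{"x":0,"y":0,"z":-0.03,"rx":0,"ry":0,"rz":0,"jaw":1},{"x":0,"y":0,"z":0,"rx":0,"ry":0,"rz":0,"jaw":1},{"x":0,"y":0,"z":0,"rx":0,"ry":0,"rz":0,"jaw":1}]' | egrep "tcp|contact"; done;  python3 -m jog '[{"x":0,"y":0,"z":-0.03,"rx":0,"ry":0,"rz":0,"jaw":1},{"x":0,"y":0,"z":0,"rx":0,"ry":0,"rz":0,"jaw":1},{"x":0,"y":0,"z":0,"rx":0,"ry":0,"rz":0,"jaw":1}]'
```

```text
tcp_pos: [0.4896, 0.2017, 0.1467]
contact_force: [-0.1, 0.5, 0.1]
tcp_pos: [0.4897, 0.2018, 0.1449]
contact_force: [0.3, 0.6, 0.4]
clock: 3.75
tcp_pos: [0.4897, 0.2018, 0.1432]
orientation: [2.424, 1.998, 0.0]
contact_force: [-0.6, -0.1, 2.2]
grip_width: 0.0855
gripper_force: 1.0
```

```bash
for i in 1 2; do python3 -m jog '[{"x":0,"y":0,"z":-0.03,"rx":0,"ry":0,"rz":0,"jaw":1},{"x":0,"y":0,"z":0,"rx":0,"ry":0,"rz":0,"jaw":1},{"x":0,"y":0,"z":0,"rx":0,"ry":0,"rz":0,"jaw":1}]' | egrep "tcp|contact"; done; python3 -c "from bench import *;print(get_obs()['moment'])"
```

```text
tcp_pos: [0.4897, 0.2018, 0.1415]
contact_force: [-1.2, -0.5, 5.2]
tcp_pos: [0.4897, 0.2018, 0.1397]
contact_force: [-1.4, -0.6, 6.9]
[-0.12469504  0.34166289  0.04934757]
```

Run:
```python
from h import *
e=np.array([.982,-.189]); th=np.r_[0.017,np.linspace(.1,1.66,20)]
r=.160+.015*th
x=-r*np.cos(th)+.02*np.sin(th); z=r*np.sin(th)+.02*np.cos(th)
for i in range(1,len(th)):
    dx,dz=x[i]-x[i-1],z[i]-z[i-1]; print(round(th[i],2),"x %.2f y %.2f z %.2f"%(dx*e[0]/.06,dx*e[1]/.06,dz/.06))
print(x[-1]-x[0],z[-1]-z[0])
```

```text
0.1 x 0.02 y -0.00 z 0.22
0.18 x 0.04 y -0.01 z 0.22
0.26 x 0.06 y -0.01 z 0.22
0.35 x 0.07 y -0.01 z 0.21
0.43 x 0.09 y -0.02 z 0.21
0.51 x 0.11 y -0.02 z 0.20
0.59 x 0.12 y -0.02 z 0.19
0.67 x 0.14 y -0.03 z 0.18
0.76 x 0.16 y -0.03 z 0.17
0.84 x 0.17 y -0.03 z 0.16
0.92 x 0.18 y -0.04 z 0.15
1.0 x 0.20 y -0.04 z 0.13
1.09 x 0.21 y -0.04 z 0.11
1.17 x 0.22 y -0.04 z 0.10
1.25 x 0.23 y -0.04 z 0.08
1.33 x 0.23 y -0.04 z 0.06
1.41 x 0.24 y -0.05 z 0.04
1.5 x 0.24 y -0.05 z 0.02
1.58 x 0.25 y -0.05 z 0.00
1.66 x 0.25 y -0.05 z -0.02
0.19628423347650076 0.159661813547478
```

```bash
python3 -m jog '[{"x":0.02,"y":0,"z":0.22,"rx":0,"ry":0,"rz":0,"jaw":1},{"x":0.04,"y":-0.01,"z":0.22,"rx":0,"ry":0,"rz":0,"jaw":1},{"x":0.06,"y":-0.01,"z":0.22,"rx":0,"ry":0,"rz":0,"jaw":1},{"x":0.07,"y":-0.01,"z":0.21,"rx":0,"ry":0,"rz":0,"jaw":1},{"x":0.09,"y":-0.02,"z":0.21,"rx":0,"ry":0,"rz":0,"jaw":1},{"x":0.0,"y":0,"z":0,"rx":0,"ry":0,"rz":0,"jaw":1},{"x":0.0,"y":0,"z":0,"rx":0,"ry":0,"rz":0,"jaw":1},{"x":0.0,"y":0,"z":0,"rx":0,"ry":0,"rz":0,"jaw":1}]'
python3 - <<'E'
from h import *
a=[grab_frame(n)[:,:,::-1] for n in ("side","wrist")]
s=cv2.resize(a[0][110:300,190:350],None,fx=2.4,fy=2.4,interpolation=cv2.INTER_CUBIC)
w=cv2.resize(a[1],(410,308)); o=np.zeros((456,794,3),np.uint8); o[:456,:384]=s; o[:308,384:]=w; cv2.imwrite("pics/m4.png",o)
E
```

```text
clock: 5.5
tcp_pos: [0.506, 0.1989, 0.2038]
orientation: [-2.423, -1.999, 0.001]
contact_force: [1.7, 0.2, 1.1]
grip_width: 0.0854
gripper_force: 0.6
```

View pics/m4.png

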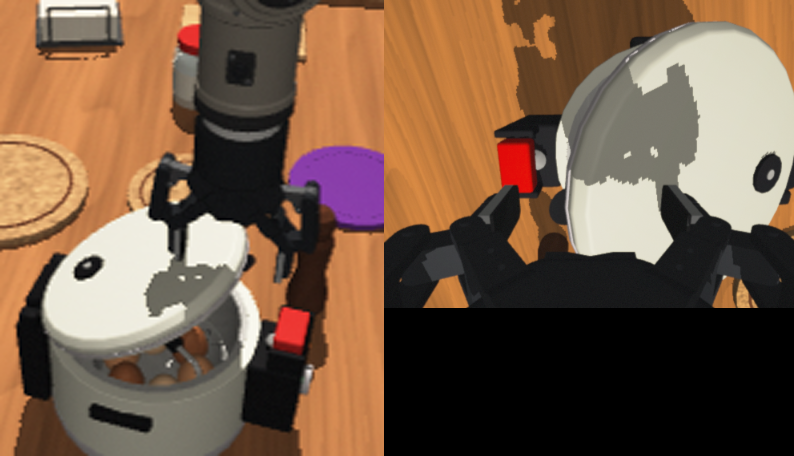

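The lid has come up to about 0.4 rad and rests against the rear finger, at (178,255) in the side crop. The path works, so I'll carry on along the arc.

```bash
python3 -m jog '[{"x":0.11,"y":-0.02,"z":0.20,"rx":0,"ry":0,"rz":0,"jaw":1},{"x":0.12,"y":-0.02,"z":0.19,"rx":0,"ry":0,"rz":0,"jaw":1},{"x":0.14,"y":-0.03,"z":0.18,"rx":0,"ry":0,"rz":0,"jaw":1},{"x":0.16,"y":-0.03,"z":0.17,"rx":0,"ry":0,"rz":0,"jaw":1},{"x":0.17,"y":-0.03,"z":0.16,"rx":0,"ry":0,"rz":0,"jaw":1},{"x":0.18,"y":-0.04,"z":0.15,"rx":0,"ry":0,"rz":0,"jaw":1},{"x":0.20,"y":-0.04,"z":0.13,"rx":0,"ry":0,"rz":0,"jaw":1},{"x":0.21,"y":-0.04,"z":0.11,"rx":0,"ry":0,"rz":0,"jaw":1}]'
python3 -m jog '[{"x":0.22,"y":-0.04,"z":0.10,"rx":0,"ry":0,"rz":0,"jaw":1},{"x":0.23,"y":-0.04,"z":0.08,"rx":0,"ry":0,"rz":0,"jaw":1},{"x":0.23,"y":-0.04,"z":0.06,"rx":0,"ry":0,"rz":0,"jaw":1},{"x":0.24,"y":-0.05,"z":0.04,"rx":0,"ry":0,"rz":0,"jaw":1},{"x":0.24,"y":-0.05,"z":0.02,"rx":0,"ry":0,"rz":0,"jaw":1},{"x":0.25,"y":-0.05,"z":0.0,"rx":0,"ry":0,"rz":0,"jaw":1},{"x":0.25,"y":-0.05,"z":0,"rx":0,"ry":0,"rz":0,"jaw":1},{"x":0.1,"y":-0.02,"z":0,"rx":0,"ry":0,"rz":0,"jaw":1}]'
python3 - <<'E'
from h import *
print(get_obs()["contact_force"])
a=[grab_frame(n)[:,:,::-1] for n in ("side","wrist")]
s=cv2.resize(a[0][60:300,170:330],None,fx=2.2,fy=2.2,interpolation=cv2.INTER_CUBIC)
w=cv2.resize(a[1],(410,308)); o=np.zeros((528,762,3),np.uint8); o[:,:352]=s; o[:308,352:]=w; cv2.imwrite("pics/m5.png",o)
E
```

```text
clock: 6.6
tcp_pos: [0.5847, 0.1835, 0.2821]
orientation: [2.424, 1.998, -0.0]
contact_force: [0.7, -0.0, 0.7]
grip_width: 0.0855
gripper_force: 0.4
clock: 7.6
tcp_pos: [0.6901, 0.1629, 0.2991]
orientation: [-2.425, -1.997, 0.001]
contact_force: [-0.4, -0.5, -0.2]
grip_width: 0.0857
gripper_force: 0.0
[-0.40337696 -0.49218109 -0.17401712]
```

View pics/m5.png

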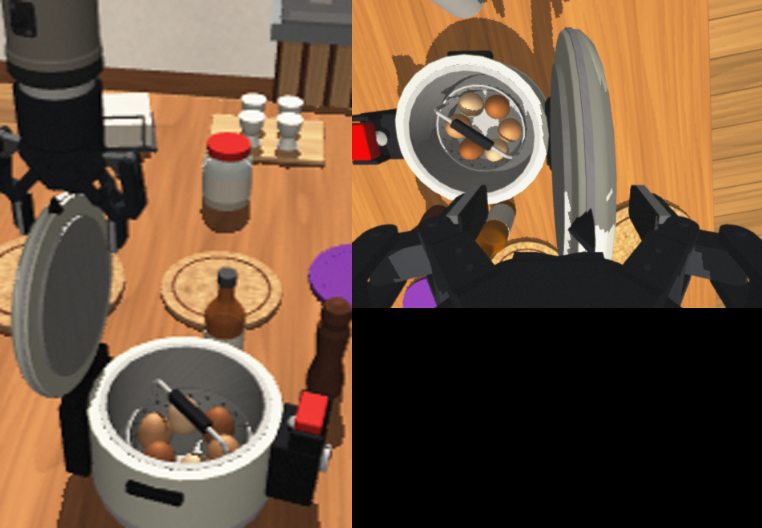

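The lid stands fully open between the fingers. The black grip runs from (452,121) to (492,149) in the wrist view and from (170,392) to (211,432) in the side crop. Next I'll work out its position.

Run:
```python
from h import *
k=512/410; W=lambda u,v:((u-352)*k,v*k); S=lambda u,v:(170+u/2.2,60+v/2.2)
for f,n,P in((W,"wrist",[(452,121),(492,149)]),(S,"side",[(170,392),(211,432)])):
    a,b=[ray(n,*f(*q),.116) for q in P]; print(n,a,b,(a+b)/2,np.linalg.norm(a-b),np.degrees(np.arctan2(*(b-a)[1::-1])))
print(ray("wrist",*W(473,136),.111))
print(get_obs()["joints"])
```

```text
wrist [0.54807311 0.20889499 0.116     ] [0.5922133  0.15912012 0.116     ] [0.57014321 0.18400755 0.116     ] 0.06652739815765679 -48.43348848683142
side [0.59457184 0.1649992  0.116     ] [0.54445044 0.21710503 0.116     ] [0.56951114 0.19105212 0.116     ] 0.07229918302335513 133.88791768734734
[0.56876169 0.18205867 0.111     ]
[-0.33328013  0.48908555  0.02004422  1.38130073 -0.00984129  1.27205508
 -0.50510103]
```

```bash
python3 -m jog '[{"x":0,"y":0,"z":0.4,"rx":0,"ry":0,"rz":0,"jaw":1},{"x":0,"y":0,"z":0.5,"rx":0,"ry":0,"rz":0,"jaw":1},{"x":0,"y":0,"z":0.6,"rx":0,"ry":0,"rz":0,"jaw":1},{"x":-0.5,"y":0.1,"z":0,"rx":0,"ry":0,"rz":0,"jaw":1},{"x":-0.5,"y":0.1,"z":0,"rx":0,"ry":0,"rz":0.6,"jaw":1},{"x":-0.5,"y":0.1,"z":0,"rx":0,"ry":0,"rz":0.8,"jaw":1},{"x":-0.5,"y":0.1,"z":0,"rx":0,"ry":0,"rz":0.8,"jaw":1},{"x":0,"y":0,"z":0,"rx":0,"ry":0,"rz":0.8,"jaw":1}]'
python3 -m jog '[{"x":0,"y":0,"z":-0.4,"rx":0,"ry":0,"rz":0.8,"jaw":1},{"x":0,"y":0,"z":-0.6,"rx":0,"ry":0,"rz":0.8,"jaw":1},{"x":0,"y":0,"z":-0.7,"rx":0,"ry":0,"rz":0.8,"jaw":1},{"x":0,"y":0,"z":-0.5,"rx":0,"ry":0,"rz":0,"jaw":1},{"x":0,"y":0,"z":-0.3,"rx":0,"ry":0,"rz":0,"jaw":1},{"x":0,"y":0,"z":0,"rx":0,"ry":0,"rz":0,"jaw":1},{"x":0,"y":0,"z":0,"rx":0,"ry":0,"rz":0,"jaw":1}]'
python3 - <<'E'
from h import *
from scipy.spatial.transform import Rotation as Ro
o=get_obs();M=Ro.from_rotvec(o["orientation"]).as_matrix();print(M.round(3).tolist(),np.degrees(np.arctan2(M[1,1],M[0,1])))
a=[grab_frame(n)[:,:,::-1] for n in ("side","wrist")]
print(proj("wrist",[.57,.187,.118])*410/512+[352,0])
s=cv2.resize(a[0][60:300,170:330],None,fx=2.2,fy=2.2,interpolation=cv2.INTER_CUBIC)
w=cv2.resize(a[1],(410,308)); o=np.zeros((528,762,3),np.uint8); o[:,:352]=s; o[:308,352:]=w; cv2.imwrite("pics/m6.png",o)
E
```

```text
clock: 8.7
tcp_pos: [0.5668, 0.1888, 0.3907]
orientation: [-1.814, -2.564, -0.001]
contact_force: [0.3, -0.8, 0.1]
grip_width: 0.085
gripper_force: 0.0
clock: 9.57
tcp_pos: [0.5701, 0.1878, 0.2412]
orientation: [1.252, 2.88, 0.003]
contact_force: [0.2, -0.2, -0.7]
grip_width: 0.0855
gripper_force: 0.0
[[-0.682, 0.731, 0.002], [0.731, 0.682, 0.001], [-0.001, 0.002, -1.0]] 42.99962252585465
[557.42040024 143.91717129]
```

View pics/m6.png

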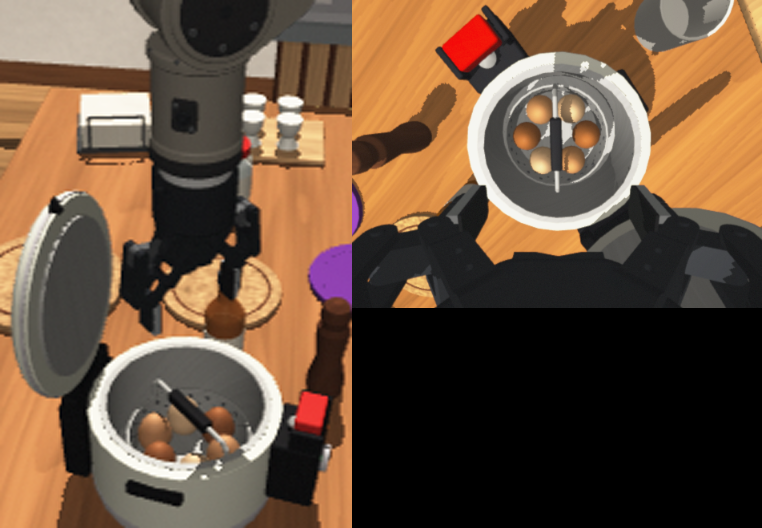

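The grip is at (557,144), exactly as predicted, and lined up between the fingers. Now I'll descend, close on it and lift a little.

```bash
python3 -m jog '[{"x":0,"y":0,"z":-0.5,"rx":0,"ry":0,"rz":0,"jaw":1},{"x":0,"y":0,"z":-0.7,"rx":0,"ry":0,"rz":0,"jaw":1},{"x":0,"y":0,"z":-0.6,"rx":0,"ry":0,"rz":0,"jaw":1},{"x":0,"y":0,"z":-0.4,"rx":0,"ry":0,"rz":0,"jaw":1},{"x":0,"y":0,"z":-0.27,"rx":0,"ry":0,"rz":0,"jaw":1},{"x":0,"y":0,"z":0,"rx":0,"ry":0,"rz":0,"jaw":1}]'
python3 -m jog '[{"x":0,"y":0,"z":0,"rx":0,"ry":0,"rz":0,"jaw":-1},{"x":0,"y":0,"z":0,"rx":0,"ry":0,"rz":0,"jaw":-1},{"x":0,"y":0,"z":0,"rx":0,"ry":0,"rz":0,"jaw":-1},{"x":0,"y":0,"z":0,"rx":0,"ry":0,"rz":0,"jaw":-1},{"x":0,"y":0,"z":0,"rx":0,"ry":0,"rz":0,"jaw":-1},{"x":0,"y":0,"z":0,"rx":0,"ry":0,"rz":0,"jaw":-1},{"x":0,"y":0,"z":0,"rx":0,"ry":0,"rz":0,"jaw":-1},{"x":0,"y":0,"z":0,"rx":0,"ry":0,"rz":0,"jaw":-1}]' 60
```

```text
clock: 10.42
tcp_pos: [0.5692, 0.1872, 0.0911]
orientation: [-1.252, -2.88, 0.001]
contact_force: [0.3, -0.0, -0.5]
grip_width: 0.0856
gripper_force: 0.0
clock: 11.42
tcp_pos: [0.5693, 0.187, 0.0917]
orientation: [-1.253, -2.881, 0.001]
contact_force: [-3.3, -3.1, 4.5]
grip_width: 0.0129
gripper_force: 59.7
```

```bash
python3 -m jog '[{"x":0,"y":0,"z":0.1,"rx":0,"ry":0,"rz":0,"jaw":-1},{"x":0,"y":0,"z":0.3,"rx":0,"ry":0,"rz":0,"jaw":-1},{"x":0,"y":0,"z":0.4,"rx":0,"ry":0,"rz":0,"jaw":-1},{"x":0,"y":0,"z":0.5,"rx":0,"ry":0,"rz":0,"jaw":-1},{"x":0,"y":0,"z":0.5,"rx":0,"ry":0,"rz":0,"jaw":-1},{"x":0,"y":0,"z":0.5,"rx":0,"ry":0,"rz":0,"jaw":-1},{"x":0,"y":0,"z":0.5,"rx":0,"ry":0,"rz":0,"jaw":-1},{"x":0,"y":0,"z":0.4,"rx":0,"ry":0,"rz":0,"jaw":-1}]'
python3 - <<'E'
from h import *
a=[grab_frame(n)[:,:,::-1] for n in ("side","scene")]
s=cv2.resize(a[0][60:300,150:330],None,fx=2.2,fy=2.2,interpolation=cv2.INTER_CUBIC)
w=cv2.resize(a[1],(400,300)); o=np.zeros((528,796,3),np.uint8); o[:,:396]=s; o[:300,396:]=w; cv2.imwrite("pics/m7.png",o)
E
```

```text
clock: 12.42
tcp_pos: [0.5694, 0.1875, 0.2857]
orientation: [1.252, 2.88, 0.002]
contact_force: [0.5, -0.1, -5.8]
grip_width: 0.0129
gripper_force: 58.7
```

View pics/m7.png

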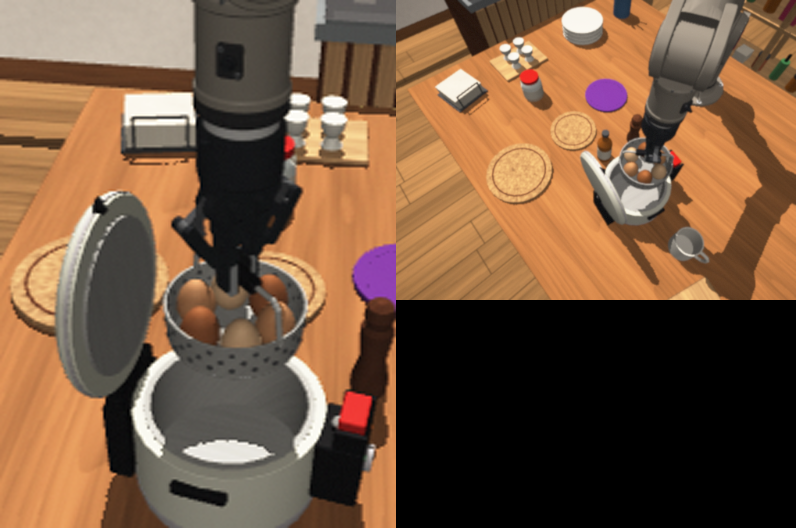

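The basket is up, level and clear of the pot, and the lid is still open. I'll carry it over the syrup bottle, and measure the trivet again from the scene picture.

```bash
python3 -m jog '[{"x":-0.02,"y":-0.4,"z":0,"rx":0,"ry":0,"rz":0,"jaw":-1},{"x":-0.02,"y":-0.8,"z":0,"rx":0,"ry":0,"rz":0,"jaw":-1},{"x":-0.02,"y":-0.9,"z":0,"rx":0,"ry":0,"rz":0,"jaw":-1},{"x":-0.03,"y":-0.9,"z":0,"rx":0,"ry":0,"rz":0,"jaw":-1},{"x":-0.03,"y":-0.9,"z":0,"rx":0,"ry":0,"rz":0,"jaw":-1},{"x":-0.03,"y":-0.9,"z":0,"rx":0,"ry":0,"rz":0,"jaw":-1},{"x":-0.02,"y":-0.6,"z":0,"rx":0,"ry":0,"rz":0,"jaw":-1},{"x":0,"y":-0.38,"z":0,"rx":0,"ry":0,"rz":0,"jaw":-1}]'
python3 -m jog '[{"x":0,"y":0,"z":-0.3,"rx":0,"ry":0,"rz":0,"jaw":-1},{"x":0,"y":0,"z":-0.5,"rx":0,"ry":0,"rz":0,"jaw":-1},{"x":0,"y":0,"z":-0.5,"rx":0,"ry":0,"rz":0,"jaw":-1},{"x":0,"y":0,"z":-0.3,"rx":0,"ry":0,"rz":0,"jaw":-1},{"x":0,"y":0,"z":0,"rx":0,"ry":0,"rz":0,"jaw":-1},{"x":0,"y":0,"z":0,"rx":0,"ry":0,"rz":0,"jaw":-1}]'
python3 - <<'E'
from h import *
print(ray("scene",(573.5-396)*1.28,130*1.28,.01))
a=[grab_frame(n)[:,:,::-1] for n in ("side","scene")]
s=cv2.resize(a[0][100:260,190:340],None,fx=2.6,fy=2.6,interpolation=cv2.INTER_CUBIC)
w=cv2.resize(a[1][80:240,140:290],None,fx=2.6,fy=2.6,interpolation=cv2.INTER_CUBIC); cv2.imwrite("pics/m8.png",np.hstack([s,w]))
E
```

```text
clock: 13.52
tcp_pos: [0.558, -0.162, 0.2824]
orientation: [-1.256, -2.878, 0.002]
contact_force: [-0.7, 1.3, -5.8]
grip_width: 0.0125
gripper_force: 58.7
clock: 14.28
tcp_pos: [0.56, -0.1594, 0.1884]
orientation: [1.252, 2.88, 0.001]
contact_force: [-0.6, -0.1, -4.2]
grip_width: 0.0131
gripper_force: 58.8
[ 0.55966559 -0.15497854  0.01      ]
```

View pics/m8.png

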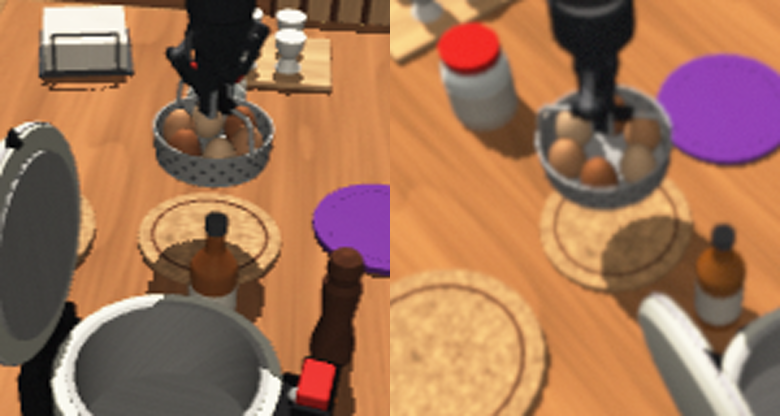

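The basket is centred above the small cork trivet, whose centre is at (0.56, -0.157). Now I'll lower it gently.

```bash
python3 -m jog '[{"x":0,"y":0.02,"z":-0.4,"rx":0,"ry":0,"rz":0,"jaw":-1},{"x":0,"y":0,"z":-0.5,"rx":0,"ry":0,"rz":0,"jaw":-1},{"x":0,"y":0,"z":-0.4,"rx":0,"ry":0,"rz":0,"jaw":-1},{"x":0,"y":0,"z":-0.3,"rx":0,"ry":0,"rz":0,"jaw":-1},{"x":0,"y":0,"z":-0.15,"rx":0,"ry":0,"rz":0,"jaw":-1},{"x":0,"y":0,"z":-0.1,"rx":0,"ry":0,"rz":0,"jaw":-1},{"x":0,"y":0,"z":0,"rx":0,"ry":0,"rz":0,"jaw":-1},{"x":0,"y":0,"z":0,"rx":0,"ry":0,"rz":0,"jaw":-1}]'
for i in 1 2; do python3 -m jog '[{"x":0,"y":0,"z":-0.04,"rx":0,"ry":0,"rz":0,"jaw":-1},{"x":0,"y":0,"z":0,"rx":0,"ry":0,"rz":0,"jaw":-1},{"x":0,"y":0,"z":0,"rx":0,"ry":0,"rz":0,"jaw":-1}]' | egrep "tcp|contact"; done
```

```text
clock: 15.38
tcp_pos: [0.5597, -0.1584, 0.0772]
orientation: [1.252, 2.88, 0.0]
contact_force: [-0.6, -0.5, -5.1]
grip_width: 0.0128
gripper_force: 58.8
tcp_pos: [0.5592, -0.1583, 0.0742]
contact_force: [0.4, 0.0, -6.3]
tcp_pos: [0.5593, -0.1583, 0.0717]
contact_force: [0.7, 0.0, -4.2]
```

```bash
for i in 1 2; do python3 -m jog '[{"x":0,"y":0,"z":-0.02,"rx":0,"ry":0,"rz":0,"jaw":-1},{"x":0,"y":0,"z":0,"rx":0,"ry":0,"rz":0,"jaw":-1},{"x":0,"y":0,"z":0,"rx":0,"ry":0,"rz":0,"jaw":-1}]' | egrep "tcp|contact"; done
```

```text
tcp_pos: [0.5593, -0.1583, 0.0717]
contact_force: [-3.3, 1.0, 6.9]
tcp_pos: [0.5594, -0.1584, 0.0717]
contact_force: [-8.4, 2.3, 18.2]
```

The basket is on the cork. I'll ease off, open and rise.

```bash
python3 -m jog '[{"x":0,"y":0,"z":0.035,"rx":0,"ry":0,"rz":0,"jaw":-1},{"x":0,"y":0,"z":0,"rx":0,"ry":0,"rz":0,"jaw":1},{"x":0,"y":0,"z":0,"rx":0,"ry":0,"rz":0,"jaw":1},{"x":0,"y":0,"z":0,"rx":0,"ry":0,"rz":0,"jaw":1},{"x":0,"y":0,"z":0,"rx":0,"ry":0,"rz":0,"jaw":1},{"x":0,"y":0,"z":0,"rx":0,"ry":0,"rz":0,"jaw":1},{"x":0,"y":0,"z":0,"rx":0,"ry":0,"rz":0,"jaw":1},{"x":0,"y":0,"z":0,"rx":0,"ry":0,"rz":0,"jaw":1}]'
python3 -m jog '[{"x":0,"y":0,"z":0.3,"rx":0,"ry":0,"rz":0,"jaw":1},{"x":0,"y":0,"z":0.5,"rx":0,"ry":0,"rz":0,"jaw":1},{"x":0,"y":0,"z":0.6,"rx":0,"ry":0,"rz":0,"jaw":1},{"x":0,"y":0,"z":0.6,"rx":0,"ry":0,"rz":0,"jaw":1},{"x":0,"y":0,"z":0.4,"rx":0,"ry":0,"rz":0,"jaw":1},{"x":0,"y":0,"z":0,"rx":0,"ry":0,"rz":0,"jaw":1},{"x":0,"y":0,"z":0,"rx":0,"ry":0,"rz":0,"jaw":1}]'
python3 - <<'E'
from h import *
a=[grab_frame(n)[:,:,::-1] for n in ("side","wrist")]
s=cv2.resize(a[0],(400,300)); w=cv2.resize(a[1],(400,300)); cv2.imwrite("pics/m9.png",np.hstack([s,w]))
E
```

```text
clock: 17.88
tcp_pos: [0.5592, -0.1583, 0.0714]
orientation: [-1.253, -2.881, -0.0]
contact_force: [-0.5, -0.1, -0.0]
grip_width: 0.0856
gripper_force: 0.0
clock: 18.75
tcp_pos: [0.5587, -0.1582, 0.2152]
orientation: [-1.252, -2.881, 0.0]
contact_force: [-0.3, -0.3, 0.4]
grip_width: 0.0853
gripper_force: 0.0
```

View pics/m9.png

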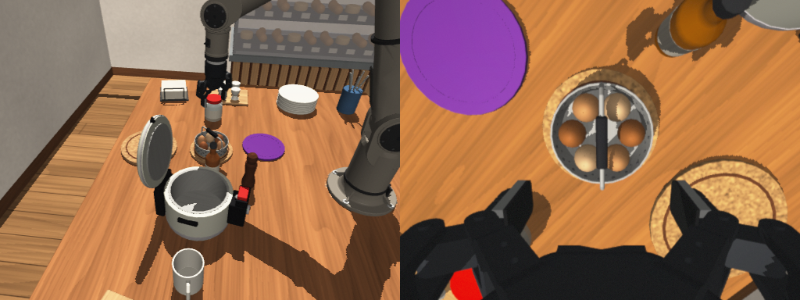

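The basket stands upright at (600,133), centred on the small cork trivet. The lid is open, the other things are undisturbed, and the gripper is clear.

```bash
python3 -c "from bench import *;print(r.hand_in())"
```

```text
the job is handed in; nothing more can be done
None
```

I handed the job in at about 19 s of the 61 s allowed: the lid was steadied up and stands fully open, and the egg basket stands upright in the middle of the small cork trivet with nothing else disturbed. The hand-in returned no verdict.

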